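# Vent the mixing kettle and hold its lid half open

## Robot

A 6-joint arm with a two-finger parallel gripper is mounted at the origin on the work surface. World frame = base frame: x ahead of the robot, y to its left, z up, the work surface at z = 0. Lengths are in m, angles in degrees, forces in N, time in s.
With the tool pointing down it reaches from about 0.35 to 0.875 m from the base axis. Payload 4.2 kg.
Tool frame: the origin (TCP) lies midway between the tips of the shut fingers; the grasp point (between the pads) lies 19 mm behind it; z points along the fingers, y is the line along which they close (so a half turn about z gives the same grasp; the last joint's range is limited). The gripper opens to 87 mm and grips with 3 to 60 N. Pads are 19 mm wide; open, the fingers measure 117 mm over their backs; the gripper's body (75 mm by 190 mm) begins 51 mm behind the grasp point.
Start: joints at [89.473, 22.042, 0.453, 0, -68.411, -14.817], TCP at [0.165, 0.603, 0.223] pointing down, gripper open.
Joint ranges: [-179.83, 179.83], [-69.29, 118.12], [-61.27, 80.66], [-181.25, 117.63], [-171.15, -9.14], [-177.46, 177.46]. Speed limits (degrees/s): [159.86, 159.86, 180, 180, 180, 180].

## Interface

Orientations are given as a 3x3 rotation matrix whose columns are the frame's x, y, z axes.
In Python, from station import r, cams gives the robot as it stands.
- The arm moves only by the tool play_rows, never from a script. Its argument "commands" is text: rows parted by semicolons, each of 6 numbers parted by spaces: the shift along the world's x, y, z normalised to -1 to 1, where 1 is 30 mm, then the turn, a rotation vector about the world's x, y, z normalised to -1 to 1, where 1 is 0.15 rad. A call has 1 to 20 rows; each row shifts and turns the commanded pose from where the row before left it; what a row does not reach is not made up. A row lasts 1/10 s, in which the tool goes at most 50 mm and 8.59 degrees, less where a joint would pass 70% of its speed; a pose out of reach is approached as far as the arm can. A call with a number of a shift or a turn outside -1 to 1 is refused whole. A call with a gripper value outside its range is refused whole. "grip" is the finger opening in mm, from 0 to 87, set as the call begins (left out, the last holds). The fingers move at their own pace and stop on an object; the grip force is fixed at half the most. Time passes only in rows, so rows that do not move let the fingers close. It gives the time, the measured TCP pose, the force, the opening and the grip force at its end, in the units of the state.
- r.sense(): the state, without advancing time (a new reading comes with each control period).
- cams.capture(name): name is "side" or "top" or "wrist"; returns (picture, depth): 420x560x3 uint8, blue, green, red; 420x560 float32, m along the optical axis (not along the pixel's ray), 0 where there is no reading.
- cams.camera_info(name): a dict with "mtx" (3x3 intrinsics, pixels), "R" (3x3) and "t" (3): a world point X has camera coordinates R X + t. Camera axes: x right, y down, z forward; pixel columns grow to the right and rows downward; lengths in m; the calibration is good to about 2 mm. A picture is of the moment at which its call begins: read the wrist's pose just before it. camera_info takes no time and is no camera call; for the wrist camera it gives the pose at the moment of the call.
- r.finish_job(): hands the job in; it is judged then, once.
The state is a dict: "time_s": time; "joints": joint angles; "joint_velocities": joint speeds; "effort": joint torques, N m; "tcp_pos": TCP position; "ee_rot": TCP orientation; "wrist_force": force on the tool from outside, world axes, zero at the start; "moment": the same for the moment, N m; "gripper_width": opening from 0.0 (shut) to 1.0 (fully open); "gripper_force": force on a finger pad.
Only numpy, scipy, OpenCV 4.12 (cv2) and the standard library are available. Lean on these libraries where they do the work, as an engineer would, in place of code of your own. Each camera call takes 0.05 s, during which the arm holds its last target. There are 200 camera calls.

## Task

Vent the mixing kettle: with its lid still shut, press the blue button fully in and let it spring right back. Then lift the hinged lid to 45 degrees (give or take 5), never past 60, and hold it still there; it falls shut when let go, so finish while still holding it. Leave the red stirrer button, the amber bottle, the funnel and the clamp ring alone.

Things in the scene. Friction and masses are not known exactly. Their poses are not given: they have to be found in the camera images.
- lid (a joint): Hinge of the kettle's round aluminium lid, in rad: 0 shut (level), growing as it opens upward, 0.785 = 45 degrees. Almost frictionless: gravity pulls it shut. Lid about 0.45 kg (varies by a fifth), so about 3 N upward at the handle carries it.
- lid_hinge (a point): Point on the hinge line of the lid, midway along it, at the level of the lid's underside, 130 mm above the bench. The hinge is on the side of the kettle away from the robot (kettle yaw varies by about 30 degrees either way) and does not move. Its y axis lies along the hinge line; at joint 0 its x axis points level from the lid outward past the hinge. The axes turn with the lid.
- lid_handle (a point): Middle of the black round bar of the lid's bow handle: bar 12 mm thick, 100 mm long between steel posts, parallel to the hinge line, standing 48 mm clear above the lid's upper face (bar centre 55 mm above the lid's underside). 160 mm from the hinge line, measured along the lid, 185 mm above the bench when shut. Rigid with the lid. The lid is a disc 184 mm across and 7 mm thick whose centre lies 115 mm from the hinge line; the kettle under it is 216 mm across.
- vent (a joint): Travel of the blue vent button, in m: 0 released, 0.006 fully in. Fully in takes 5 N; it springs back by itself.
- vent_top (a point): Centre of the top face of the blue button (32 mm across), 72 mm above the bench when released; pressed straight down. It stands on a fixed yellow box 68 mm square. The blue and the red box may change places.
- stir (a joint): Travel of the red stirrer button, in m: 0 released. Not to be pressed.
- stir_top (a point): Centre of the top face of the red stirrer button, same make and height as the blue one, on a yellow box of its own.
- bottle_mid (a point): Amber bottle with black cap, 60 mm across, 130 mm tall, standing on the bench; this point is at its centre, half-way up. Leave alone.
- funnel_mid (a point): Steel funnel standing mouth down on the bench, 90 mm across, 95 mm tall; this point is on its axis, 45 mm up. Leave alone.
- clamp_mid (a point): Steel clamp ring lying on the bench, 64 mm across, 18 mm high; this point is at its centre. Leave alone.

How it is judged:
By the outcome, as a careful person would: the job done as asked, in the order asked, and still so for the second after the job is handed in, while the arm keeps its last pose, push and grip.
It also fails if it takes over 51 s, if anything falls off the work surface, if the arm or the gripper's body presses on something with over 40 N, if the wrist force passes 120 N, or if a joint passes its speed limit or range.

## Working session

There is one attempt and no reset: what is moved stays moved. The work goes in short steps, Python scripts to look and compute and a tool call to move; the robot and the scene stay as the last step left them, time stands still between calls to the robot, and variables do not carry over. Pictures are saved under pics/ and viewed, at most 10 in all, crops included, and the job is handed in when it is done.

Besides the shell and the picture viewer there is one more tool, called after "Emit:" as a command line: name --argument value ..., lists and objects as JSON in quotes. play_rows: Moves the arm, as the interface text tells. Scaled input: -1 to 1 covers 30 mm each way for a shift and 0.15 rad each way for a turn. Its arguments: {"type":"object","properties":{"commands":{"type":"string"},"grip":{"type":"number"}},"required":["commands"]}

```bash
mkdir -p pics
cat > h.py <<'E'
import numpy as np, cv2
from station import r, cams
def cap(n):
    i=cams.camera_info(n); p,d=cams.capture(n); return p,d,i
def cloud(d,i):
    K=np.array(i["mtx"]);R=np.array(i["R"]);t=np.array(i["t"])
    v,u=np.mgrid[:d.shape[0],:d.shape[1]]
    c=np.stack([(u-K[0,2])/K[0,0]*d,(v-K[1,2])/K[1,1]*d,d],-1)
    w=(c-t)@R; w[d==0]=np.nan; return w
E
python3 - <<'E'
from h import *
for n in ("top","side"):
    p,d,i=cap(n); cv2.imwrite(f"pics/{n}0.png",p); np.savez(f"{n}0.npz",p=p,d=d,w=cloud(d,i))
    print(n,-np.array(i["R"]).T@i["t"])
    w=cloud(d,i); hsv=cv2.cvtColor(p,cv2.COLOR_BGR2HSV)
    for c,lo,hi in (("blue",(100,120,50),(130,255,255)),("red",(0,150,60),(6,255,255)),("yellow",(22,120,80),(35,255,255))):
        m=cv2.inRange(hsv,lo,hi)
        k,l,s,ce=cv2.connectedComponentsWithStats(m)
        for j in range(1,k):
            if s[j,4]>40: print(c,s[j],np.nanmedian(w[l==j],0).round(4),np.nanmax(w[l==j],0).round(3))
print(r.sense()["ee_rot"],r.sense()["time_s"])
E
```

```text
top [0.37244272 0.06773187 1.25987792]
blue [443  94 103 114 730] [ 0.7757 -0.5263  0.0034] [ 0.977 -0.406  0.011]
blue [212 205  14  30 152] [0.5611 0.2434 0.0905] [0.599 0.261 0.098]
blue [384 255  12  11 112] [ 0.4602 -0.216   0.0719] [ 0.474 -0.201  0.077]
blue [522 311  12   9  85] [ 0.3248 -0.5456  0.1239] [ 0.335 -0.535  0.129]
blue [539 311  13   9  91] [ 0.3253 -0.591   0.1242] [ 0.335 -0.578  0.13 ]
blue [523 331  12  10  90] [ 0.2759 -0.5461  0.1244] [ 0.286 -0.534  0.129]
blue [541 331  12  10  93] [ 0.2762 -0.591   0.1242] [ 0.287 -0.579  0.129]
red [375 205  12  11  96] [ 0.5963 -0.1946  0.0721] [ 0.611 -0.18   0.076]
yellow [363 201  29  26 230] [ 0.5757 -0.1711  0.0446] [ 0.628 -0.157  0.052]
yellow [373 248  27  26 218] [ 0.4453 -0.1906  0.0448] [ 0.497 -0.18   0.053]
side [0.32368056 0.85224673 0.74274071]
blue [ 510    0   50   45 2061] [-6.0000e-04 -1.2611e+00  2.5050e-01] [ 0.066 -1.239  0.336]
blue [ 401   70   71   58 3035] [ 0.297  -1.2651 -0.0675] [ 0.436 -0.532  0.127]
blue [224 118 100  35 267] [ 0.759  -0.4595  0.002 ] [ 0.973 -0.405  0.007]
blue [352 180  13  10 102] [ 0.4595 -0.2092  0.07  ] [ 0.475 -0.2    0.075]
blue [242 278  40  24 304] [0.5591 0.2454 0.0901] [0.602 0.266 0.094]
red [300 176  13   9  84] [ 0.5933 -0.1888  0.0704] [ 0.608 -0.175  0.075]
yellow [292 180  28  29 443] [ 0.5859 -0.1651  0.0303] [0.63  0.093 0.191]
yellow [341 187  32  27 485] [ 0.4558 -0.1854  0.0282] [ 0.495 -0.177  0.05 ]
[[ 9.64316524e-01 -2.64751681e-01 -4.33768493e-04]
 [-2.64752024e-01 -9.64314683e-01 -1.88628784e-03]
 [ 8.11085501e-05  1.93381962e-03 -9.99998127e-01]] 0.1
```

View pics/top0.png

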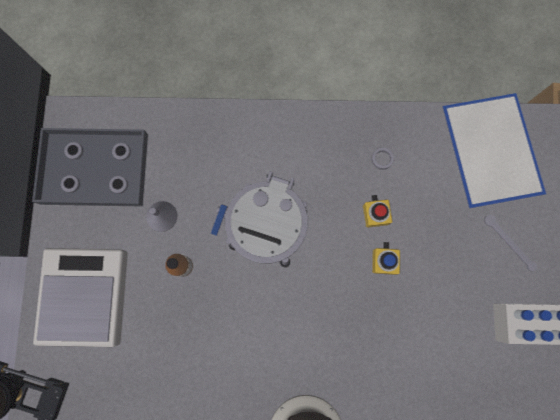

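View pics/side0.png

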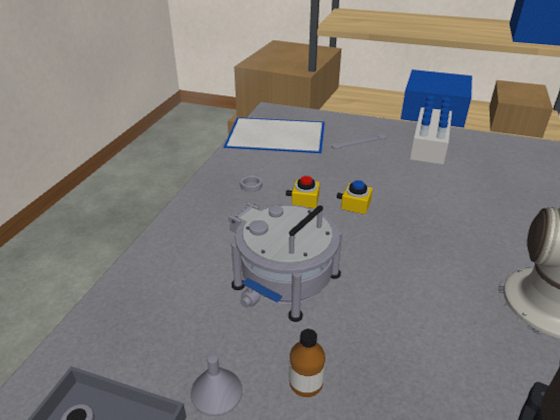

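The top view shows the kettle at about (267,222), with its bar running from (240,230) to (280,242) and the hinge near (280,182). Blue is at (389,261) and red at (380,211). The side view agrees. Next I'll fit the bar, the lid and the blue button.

Run:
```python
from h import *
for n,(u0,u1,v0,v1) in (("top",(232,292,222,250)),("side",(285,330,200,250))):
    z=np.load(n+"0.npz"); p,w=z["p"],z["w"]
    g=np.zeros(p.shape[:2],bool); g[v0:v1,u0:u1]=1
    m=g&(p.max(-1)<60)&(w[...,2]>.165)&(w[...,2]<.21)
    q=w[m]; a=q.mean(0); U=np.linalg.svd(q[:,:2]-a[:2])[2][0]; s=(q[:,:2]-a[:2])@U
    mid=a[:2]+U*(s.max()+s.min())/2
    print(n,m.sum(),"mid",mid.round(4),"z max/med",q[:,2].max().round(4),np.median(q[:,2]).round(4),"dir",np.degrees(np.arctan2(U[1],U[0])).round(1),"len",np.ptp(s).round(3))
    if n=="top":
        m=(np.abs(w[...,2]-.137)<.006)&(np.hypot(w[...,0]-a[0],w[...,1]-a[1])<.2)
        c,rad=cv2.minEnclosingCircle(w[m][:,:2].astype(np.float32)); print("lid",c,rad,w[m].mean(0))
```

```text
top 137 mid [0.5078 0.1278] z max/med 0.1961 0.1905 dir -107.5 len 0.104
lid (0.5636935830116272, 0.1136668473482132) 0.11972925812005997 [0.55439367 0.11321629 0.13694464]
side 217 mid [0.5062 0.1314] z max/med 0.1929 0.1887 dir 72.5 len 0.11
```

Emit:
play_rows --commands "0.5 -1 0 0 0 0;0.5 -1 0 0 0 0;0.5 -1 0 0 0 0;0.5 -1 0 0 0 0;0.5 -1 0 0 0 0;0.5 -1 0 0 0 0;0.5 -1 0 0 0 0;0.5 -1 0 0 0 0;0.5 -1 0 0 0 0;0.5 -1 0 0 0 0;0.5 -1 0 0 0 0;0.5 -1 0 0 0 0;0.5 -1 0 0 0 0;0.5 -1 0 0 0 0" --grip 0

```text
time_s: 1.5
tcp_pos: [0.3755, 0.1813, 0.2224]
ee_rot: [[0.964, -0.264, -0.0], [-0.264, -0.964, -0.0], [-0.0, 0.0, -1.0]]
wrist_force: [0.1, -0.2, -0.2]
gripper_width: 0.006
gripper_force: 0.0
```

Emit:
play_rows --commands "0.2 -0.95 -0.2 0 0 0;0.2 -0.95 -0.2 0 0 0;0.2 -0.95 -0.2 0 0 0;0.2 -0.95 -0.2 0 0 0;0.2 -0.95 -0.2 0 0 0;0.2 -0.95 -0.2 0 0 0;0.2 -0.95 -0.2 0 0 0;0.2 -0.95 -0.2 0 0 0;0.2 -0.95 -0.2 0 0 0;0.2 -0.95 -0.2 0 0 0;0.2 -0.95 -0.2 0 0 0;0 0 0 0 0 0;0 0 0 0 0 0"

```text
time_s: 2.8
tcp_pos: [0.4409, -0.1312, 0.156]
ee_rot: [[0.964, -0.266, -0.001], [-0.266, -0.964, 0.0], [-0.001, 0.0, -1.0]]
wrist_force: [0.9, -0.3, -0.4]
gripper_width: 0.01
gripper_force: 0.0
```

Run:
```python
from h import *
p,d,i=cap("wrist"); cv2.imwrite("pics/w1.png",p); w=cloud(d,i)
m=cv2.inRange(cv2.cvtColor(p,cv2.COLOR_BGR2HSV),(100,120,50),(130,255,255))
k,l,s,ce=cv2.connectedComponentsWithStats(m)
for j in range(1,k):
    if s[j,4]>100:
        q=w[l==j]; print(s[j],np.nanmedian(q,0).round(4),np.nanmin(q,0).round(3),np.nanmax(q,0).round(3))
print(r.sense()["tcp_pos"])
```

```text
[ 365  141   48   45 1706] [ 0.4623 -0.217   0.0721] [ 0.444 -0.237  0.061] [ 0.477 -0.202  0.074]
[ 0.44100842 -0.13071651  0.15633962]
```

Blue's top is at (0.461, -0.217, 0.072), consistent with the earlier views. I'll move over it and come down to just above.

Emit:
play_rows --commands "0.23 -0.95 0 0 0 0;0.22 -0.95 0 0 0 0;0.22 -0.95 0 0 0 0;0 0 -0.6 0 0 0;0 0 -0.6 0 0 0;0 0 -0.6 0 0 0;0 0 -0.5 0 0 0;0 0 0 0 0 0;0 0 0 0 0 0"

```text
time_s: 3.75
tcp_pos: [0.4619, -0.2156, 0.0881]
ee_rot: [[0.965, -0.263, 0.0], [-0.263, -0.965, -0.0], [0.0, 0.0, -1.0]]
wrist_force: [0.8, -0.0, 0.1]
gripper_width: 0.004
gripper_force: 0.0
```

Emit:
play_rows --commands "0 0 -0.2 0 0 0;0 0 -0.2 0 0 0;0 0 -0.1 0 0 0;0 0 -0.1 0 0 0;0 0 -0.1 0 0 0;0 0 0 0 0 0;0 0 0 0 0 0"

```text
time_s: 4.45
tcp_pos: [0.4613, -0.2162, 0.0668]
ee_rot: [[0.964, -0.265, -0.0], [-0.265, -0.964, 0.0], [-0.0, -0.0, -1.0]]
wrist_force: [-1.0, 2.2, 4.7]
gripper_width: 0.009
gripper_force: 2.3
```

Emit:
play_rows --commands "0 0 -0.05 0 0 0;0 0 -0.05 0 0 0;0 0 0 0 0 0;0 0 0 0 0 0"

```text
time_s: 4.85
tcp_pos: [0.4615, -0.2162, 0.0661]
ee_rot: [[0.965, -0.264, 0.0], [-0.264, -0.965, -0.001], [0.0, 0.001, -1.0]]
wrist_force: [-5.1, 6.4, 19.9]
gripper_width: 0.001
gripper_force: 10.1
```

Fully in: 20 N on a hard stop, 6 mm down. Release.

Emit:
play_rows --commands "0 0 0.2 0 0 0;0 0 0.3 0 0 0;0 0 0.9 0 0 0;0 0 1 0 0 0;0 0 1 0 0 0;0 0 1 0 0 0;0 0 1 0 0 0;0 0 1 0 0 0"

```text
time_s: 5.65
tcp_pos: [0.4614, -0.2165, 0.2568]
ee_rot: [[0.964, -0.265, 0.001], [-0.265, -0.964, -0.0], [0.001, 0.0, -1.0]]
wrist_force: [0.4, -0.0, -0.1]
gripper_width: 0.005
gripper_force: 0.0
```

Run:
```python
from h import *
print(r.sense()["joints"],r.sense()["tcp_pos"])
```

```text
[-6.85935009e+00  9.31125629e+00 -1.22230035e+01  9.74075848e-03
 -6.84348213e+01  8.14939968e+01] [ 0.46137757 -0.21650156  0.25679531]
```

Emit:
play_rows --commands "0 1 0 0 0 -0.9;0 1 0 0 0 -0.9;0 1 0 0 0 -0.9;0 1 0 0 0 -0.9;0 1 0 0 0 -0.9;0 1 0 0 0 -0.9;0 1 0 0 0 -0.9;0 1 0 0 0 -0.9;0 1 0 0 0 -0.9;0 1 0 0 0 -0.9;0 1 0 0 0 -0.9;0.2 0.9 0 0 0 -0.83;0 0 0 -0.263 -0.833 0;0 0 0 -0.263 -0.833 0;0 0 0 -0.263 -0.833 0;0 0 0 -0.263 -0.833 0;0 0 0 0 0 0;0 0 0 0 0 0" --grip 87

```text
time_s: 7.45
tcp_pos: [0.4679, 0.1397, 0.2559]
ee_rot: [[-0.303, -0.832, 0.465], [-0.953, 0.264, -0.149], [0.001, -0.488, -0.873]]
wrist_force: [0.1, 1.0, 0.1]
gripper_width: 0.999
gripper_force: 0.0
```

Run:
```python
from h import *
s=r.sense();print(s["joints"].round(1) if hasattr(s["joints"],"round") else s["joints"],s["tcp_pos"])
p,d,i=cap("wrist"); cv2.imwrite("pics/w2.png",p); w=cloud(d,i)
near=np.hypot(w[...,0]-.507,w[...,1]-.129)<.08
q=w[(w[...,2]>.175)&(w[...,2]<.2)&near&(p.max(-1)<70)]
if len(q)>20:
    a=q.mean(0);U=np.linalg.svd(q[:,:2]-a[:2],full_matrices=0)[2][0];t=(q[:,:2]-a[:2])@U
    print(len(q),a,"mid",a[:2]+U*(t.max()+t.min())/2,np.degrees(np.arctan2(U[1],U[0])),np.ptp(t),q[:,2].max())
p,d,i=cap("top"); w=cloud(d,i); print("blue z",np.median(w[258:264,386:393,2]),np.load("top0.npz")["w"][258:264,386:393,2].mean())
```

```text
[ 48.6  -3.1 -44.5  40.4 -43.6 -94.9] [0.46789286 0.13971491 0.25588989]
1766 [0.50283868 0.11629894 0.19013596] mid [0.50351588 0.11844309] 72.47204459216593 0.09050655319543138 0.1933032120901843
blue z 0.07306947492098059 nan
```

View pics/w2.png

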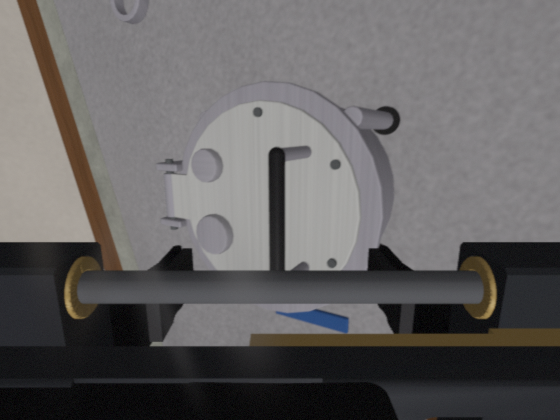

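The picture shows the bar vertical at column 277, centred between the open fingers, with its near end hidden by the gripper's rod. The hinge is on the left at about (175,195). Blue reads z = 0.073, so it is released. Moving in and gripping.

Emit:
play_rows --commands "0.4 -0.12 -0.73 0 0 0;0.4 -0.12 -0.73 0 0 0;0.4 -0.12 -0.73 0 0 0;0.2 -0.06 -0.37 0 0 0;0.2 -0.06 -0.36 0 0 0;0 0 0 0 0 0;0 0 0 0 0 0"

```text
time_s: 8.25
tcp_pos: [0.5178, 0.1254, 0.1692]
ee_rot: [[-0.306, -0.83, 0.467], [-0.952, 0.266, -0.15], [-0.0, -0.49, -0.872]]
wrist_force: [-0.4, -0.4, 0.4]
gripper_width: 1.004
gripper_force: 0.0
```

Emit:
play_rows --commands "0 0 0 0 0 0;0 0 0 0 0 0;0 0 0 0 0 0;0 0 0 0 0 0;0 0 0 0 0 0;0 0 0 0 0 0;0 0 0 0 0 0;0 0 0 0 0 0" --grip 0

```text
time_s: 9.05
tcp_pos: [0.5161, 0.1254, 0.1683]
ee_rot: [[-0.304, -0.831, 0.466], [-0.953, 0.264, -0.15], [0.001, -0.489, -0.872]]
wrist_force: [0.0, -0.8, 0.5]
gripper_width: 0.356
gripper_force: 0.0
```

Emit:
play_rows --commands "0 0 0 0 0 0;0 0 0 0 0 0;0 0 0 0 0 0;0 0 0 0 0 0;0 0 0 0 0 0;0 0 0 0 0 0;0 0 0 0 0 0;0 0 0 0 0 0"

```text
time_s: 9.85
tcp_pos: [0.5169, 0.1251, 0.1688]
ee_rot: [[-0.305, -0.83, 0.467], [-0.952, 0.265, -0.151], [0.001, -0.49, -0.872]]
wrist_force: [5.6, -2.5, -1.7]
gripper_width: 0.125
gripper_force: 30.0
```

```bash
cat > plan.py <<'E'
from h import *
from scipy.spatial.transform import Rotation as Rt
import sys
# TCP rigid with lid: remaining angle -> rows. hinge point on axis, axis dir a
def plan(deg,n,H=None):
    s=r.sense(); P=np.array(s["tcp_pos"]); a=np.array([.301,.954,0]); 
    bar=np.array([.507,.129,.185]); 
    if H is None: H=bar+np.array([.954,-.301,0])*.16-[0,0,.055]
    prev=P
    for k in range(1,n+1):
        q=H+Rt.from_rotvec(a*np.radians(deg*k/n)).apply(P-H)
        print(((q-prev)/.03).round(2),(a*np.radians(deg/n)/.15).round(3)); prev=q
    print("end",prev)
if __name__=="__main__":
    s=r.sense(); print(s["gripper_width"],s["gripper_force"],s["tcp_pos"],s["wrist_force"])
    plan(float(sys.argv[1]),int(sys.argv[2]))
E
python3 plan.py 45 18
```

```text
0.12504507235514517 30.000341534614563 [0.51687808 0.12512549 0.1688364 ] [ 5.57793195 -2.52289551 -1.72994502]
[ 0.06 -0.02  0.22] [0.088 0.278 0.   ]
[ 0.07 -0.02  0.21] [0.088 0.278 0.   ]
[ 0.08 -0.02  0.21] [0.088 0.278 0.   ]
[ 0.08 -0.03  0.21] [0.088 0.278 0.   ]
[ 0.09 -0.03  0.2 ] [0.088 0.278 0.   ]
[ 0.1  -0.03  0.2 ] [0.088 0.278 0.   ]
[ 0.11 -0.03  0.19] [0.088 0.278 0.   ]
[ 0.12 -0.04  0.19] [0.088 0.278 0.   ]
[ 0.13 -0.04  0.18] [0.088 0.278 0.   ]
[ 0.13 -0.04  0.18] [0.088 0.278 0.   ]
[ 0.14 -0.04  0.17] [0.088 0.278 0.   ]
[ 0.15 -0.05  0.16] [0.088 0.278 0.   ]
[ 0.15 -0.05  0.16] [0.088 0.278 0.   ]
[ 0.16 -0.05  0.15] [0.088 0.278 0.   ]
[ 0.17 -0.05  0.14] [0.088 0.278 0.   ]
[ 0.17 -0.05  0.13] [0.088 0.278 0.   ]
[ 0.18 -0.06  0.13] [0.088 0.278 0.   ]
[ 0.18 -0.06  0.12] [0.088 0.278 0.   ]
end [0.58485301 0.10367847 0.26317562]
```

Grip is on the bar: 10.9 mm opening, 30 N. Lifting the first part.

Emit:
play_rows --commands "0.06 -0.02 0.22 0.088 0.278 0;0.07 -0.02 0.21 0.088 0.278 0;0.08 -0.02 0.21 0.088 0.278 0;0.08 -0.03 0.21 0.088 0.278 0;0.09 -0.03 0.2 0.088 0.278 0;0.1 -0.03 0.2 0.088 0.278 0;0 0 0 0 0 0;0 0 0 0 0 0"

```text
time_s: 10.65
tcp_pos: [0.5301, 0.1209, 0.2047]
ee_rot: [[-0.304, -0.924, 0.234], [-0.953, 0.294, -0.076], [0.002, -0.246, -0.969]]
wrist_force: [0.2, 0.6, -4.6]
gripper_width: 0.124
gripper_force: 30.0
```

Emit:
play_rows --commands "0.11 -0.03 0.19 0.088 0.278 0;0.12 -0.04 0.19 0.088 0.278 0;0.13 -0.04 0.18 0.088 0.278 0;0.13 -0.04 0.18 0.088 0.278 0;0.14 -0.04 0.17 0.088 0.278 0;0.15 -0.05 0.16 0.088 0.278 0;0.15 -0.05 0.16 0.088 0.278 0;0.16 -0.05 0.15 0.088 0.278 0;0.17 -0.05 0.14 0.088 0.278 0;0.17 -0.05 0.13 0.088 0.278 0;0.18 -0.06 0.13 0.088 0.278 0;0.18 -0.06 0.12 0.088 0.278 0;0 0 0 0 0 0;0 0 0 0 0 0;0 0 0 0 0 0"

```text
time_s: 12.15
tcp_pos: [0.5832, 0.1042, 0.2632]
ee_rot: [[-0.302, -0.917, -0.261], [-0.953, 0.291, 0.079], [0.003, 0.273, -0.962]]
wrist_force: [-4.0, 2.3, 4.2]
gripper_width: 0.125
gripper_force: 30.0
```

Run:
```python
from h import *
s=r.sense(); R=np.array(s["ee_rot"]); g=np.array(s["tcp_pos"])-.019*R[:,2]
H=np.array([.66,.081,.13]); o=np.array([.954,-.301,0]); v=g-H
print("grasp",g,"angle",np.degrees(np.arctan2(v[2],-v@o)-np.arctan2(.055,.16)),"rad",np.hypot(v[2],v@o),s["wrist_force"],s["gripper_force"])
for n in("side","top"):
    p,d,i=cap(n); w=cloud(d,i); cv2.imwrite(f"pics/{n}9.png",p)
    m=(np.hypot(w[...,0]-.6,w[...,1]-.1)<.12)&(w[...,2]>.14)&(w[...,2]<.29)&(p.min(-1)>110)
    q=w[m]; 
    if len(q)>100:
        x=-(q-H)@o; b=np.random.default_rng(0); best=0
        for _ in range(500):   # RANSAC line height vs distance from hinge
            j=b.choice(len(q),2); 
            if abs(x[j[0]]-x[j[1]])<.03: continue
            c=np.polyfit(x[j],q[j,2],1); k=np.abs(np.polyval(c,x)-q[:,2])<.004
            if k.sum()>best: best=k.sum(); kk=k
        c=np.polyfit(x[kk],q[kk,2],1); print(n,len(q),best,"lid deg",np.degrees(np.arctan(c[0])),"z at hinge",c[1])
```

```text
grasp [0.58820778 0.102719   0.28149868] angle 44.683443756181774 rad 0.1690589528577775 [-3.97936766  2.32392854  4.2160935 ] 30.002945065498352
side 670 320 lid deg 42.13440320505719 z at hinge 0.14536895132873304
top 280 168 lid deg 41.37767703569447 z at hinge 0.15044226643995331
```

View pics/side9.png

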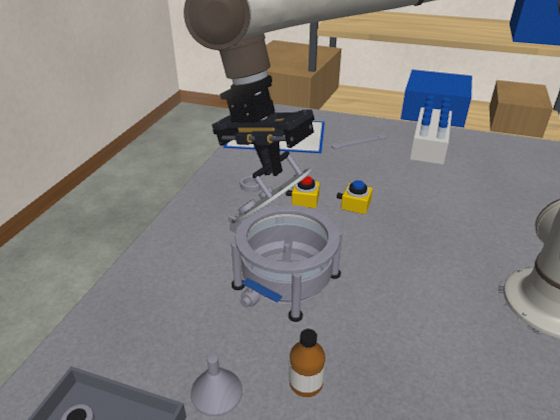

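The side picture shows the lid held open with the gripper on the bar at about (270,165), and the other things untouched. The tool geometry gives 44.7°. The camera line fits read 41–42°, or about 44° with the hinge height held fixed. I'll add a 1° nudge to centre it and let it settle.

Emit:
play_rows --commands "0.07 -0.02 0.05 0.035 0.11 0;0 0 0 0 0 0;0 0 0 0 0 0;0 0 0 0 0 0;0 0 0 0 0 0;0 0 0 0 0 0;0 0 0 0 0 0;0 0 0 0 0 0"

```text
time_s: 13.05
tcp_pos: [0.586, 0.1034, 0.2649]
ee_rot: [[-0.302, -0.912, -0.277], [-0.953, 0.29, 0.085], [0.003, 0.29, -0.957]]
wrist_force: [-4.7, 2.4, 6.0]
gripper_width: 0.129
gripper_force: 30.0
```

Run:
```python
from h import *
s=r.sense(); R=np.array(s["ee_rot"]); v=np.array(s["tcp_pos"])-.019*R[:,2]-[.66,.081,.13]
a=np.degrees(np.arctan2(v[2],-v@[.954,-.301,0])-np.arctan2(.055,.16))
print(a,s["gripper_force"],s["wrist_force"],np.abs(s["joint_velocities"]).max())
if abs(a-45.3)<1.5 and s["gripper_force"]>20: print(r.finish_job())
```

```text
45.89201952048581 30.003205239772797 [-4.73455943  2.39753988  6.02256489] 0.09890457181517044
the job is handed in; nothing more can be done
None
```

I pressed the blue vent button fully in with the lid shut and it sprang back. I then lifted the lid to about 45° (45.9° from the tool pose, camera fits 1–3° lower) and handed the job in with the lid held still in the gripper, at about 13 s.

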